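Snap a punched copper nameplate onto its back panel

ROBOT

A 7-joint arm with a two-finger parallel gripper is mounted at the origin on the work surface. World frame = base frame: x ahead of the robot, y to its left, z up, the work surface at z = 0. Lengths are in m, angles in rad, forces in N, time in s.
With the tool pointing down it reaches from about 0.425 to 0.95 m from the base axis. Payload 16.7 kg.
Tool frame: the origin (TCP) lies midway between the tips of the shut fingers; the grasp point (between the pads) lies 19 mm behind it; z points along the fingers, y is the line along which they close (so a half turn about z gives the same grasp; the last joint's range is limited). The gripper opens to 94 mm and grips with 3 to 60 N. Pads are 16 mm wide; open, the fingers measure 119 mm over their backs; the gripper's body (75 mm by 177 mm) begins 78 mm behind the grasp point.
Start: joints at [-1.351, 0.426, 0.074, 1.606, -0.034, 1.111, -0.067], TCP at [0.244, 0.629, 0.175] pointing down, gripper open.
Joint ranges: [-2.85, 2.85], [-0.5, 2.14], [-1.23, 1.37], [0.21, 2.46], [-1.02, 4.16], [0.16, 2.05], [-2.73, 2.73]. Speed limits (rad/s): [1.89, 1.89, 2.39, 2.39, 3.01, 3.01, 3.01].

INTERFACE

Orientations are given as a 3x3 rotation matrix whose columns are the frame's x, y, z axes.
In Python, from workcell import manip gives the robot as it stands.
- The arm moves only by the shell command python3 -m pendant 'ROWS' [FORCE]. ROWS is JSON, a list of rows, each a list of 7 numbers: the shift along the tool's x, y, z in cm, then the turn, a rotation vector about the tool's x, y, z in degrees, then the gripper command: -1 is shut, 1 is fully open, values between are in proportion. In form: [[tx, ty, tz, ax, ay, az, hand], ...]. A call has 1 to 8 rows; each row shifts and turns the commanded pose from where the row before left it, along the tool's axes as they then stand; what a row does not reach is not made up. A row lasts 1/10 s, in which the tool goes at most 50 mm and 8.59 degrees, less where a joint would pass 70% of its speed; a pose out of reach is approached as far as the arm can. A call is refused whole if a number of a shift passes 5 or a number of a turn 8.59, either way. A call with a gripper value outside its range is refused whole. The fingers move at their own pace and stop on an object; FORCE is the grip in N (left out, the last holds). Time passes only in rows, so rows that do not move let the fingers close. It gives the time, the measured TCP pose, the force, the opening and the grip force at its end, in the units of the state.
- manip.read_state(): the state, without advancing time (a new reading comes with each control period).
- manip.capture(name): name is "side" or "top" or "wrist"; returns a dict with "img" (480x640x3 uint8, red, green, blue), "range_z" (480x640 float32, m along the optical axis (not along the pixel's ray), 0 where there is no reading), "camera_matrix" (3x3 intrinsics, pixels), "extrinsics" (4x4, takes a point from camera to world coordinates). Camera axes: x right, y down, z forward; pixel columns grow to the right and rows downward; lengths in m; the calibration is good to about 2 mm. The wrist camera is an equidistant fisheye: a pixel r from the principal point sees the ray r / f radians off the axis. A picture is of the moment at which its call begins.
- manip.finish_job(): hands the job in; it is judged then, once.
The state is a dict: "time": time; "joint_pos": joint angles; "qvel": joint speeds; "tau": joint torques, N m; "position": TCP position; "eef_rot": TCP orientation; "force": force on the tool from outside, world axes, zero at the start; "moment": the same for the moment, N m; "opening": finger opening in m; "gripper_force": force on a finger pad.
Only numpy, scipy, OpenCV 4.12 (cv2) and the standard library are available. Lean on these libraries where they do the work, as an engineer would, in place of code of your own. Each camera call takes 0.05 s, during which the arm holds its last target. There are 200 camera calls.

TASK

Take the punched copper nameplate from the steel bench block, lay it over the four white snap spacers of the wooden back panel so that every tip comes through its hole, and press it down evenly, keeping it nearly level, until all four spacers have clicked through and the plate sits flat on their shoulders. The spacers are only nylon: feel for the click and do not force them (they break at about 35 N), then let go. Leave the other things on the bench where they are.

Things in the scene. Friction and masses are not known exactly. Their poses are not given: they have to be found in the camera images.
- plate_mid (a point): centre (half-way up) of the loose copper nameplate, 150 mm (x) x 64 mm (y) x 4 mm thick, about 0.32 kg, z up, with a pattern of small punched dots, the same either way round. It lies on the steel bench block, its long edges overhanging by about 12, so it can be gripped across its 64 width at mid-length.
- hole0 (a point): centre (half-way up) of the plate's 12 mm hole at x = 62, y = 20 in the plate's frame
- hole1 (a point): centre (half-way up) of the plate's 12 mm hole at x = 62, y = -20 in the plate's frame
- hole2 (a point): centre (half-way up) of the plate's 12 mm hole at x = -62, y = 20 in the plate's frame
- hole3 (a point): centre (half-way up) of the plate's 12 mm hole at x = -62, y = -20 in the plate's frame
- block: steel bench block under the plate, fixed, 104 mm (x) x 40 mm (y), top 44 mm above the bench, on a 150 x 90 x 4 scrap of felt; origin under its middle
- seat (a point): middle of the four spacers on the back panel, at the height of their shoulders; x along the panel's length, y across, z up. Laid on unpressed with all tips in their holes, the plate's middle rests 9 to 12 mm above this point (a plate that misses tips stays 16 or more above it somewhere); clicked home, its middle is 2 above it and lies flat on the shoulders.
- spacer0 (a point): middle of the shoulder of the white nylon snap spacer at x = 62 mm, y = 20 mm from the seat. Shoulder 15 across, 14 above the panel's top. The tip ends 17 above the shoulder, about 6 across at its point, widening below to two spring wings, 15 across along x (9 along y), which close to let a hole pass and spring out over the plate's top; their undersides are 4.4 above the shoulder.
- spacer1 (a point): such a spacer at x = 62, y = -20. One spacer alone takes roughly 5 N to click through, two together 8 to 14 N, all four at once 14 to 25 N.
- spacer2 (a point): such a spacer at x = -62, y = 20. Pressing on the plate's long centre line near one end (about 45 mm from its middle, clear of the tips) clicks the two of that end through and leans the plate by only 4 degrees.
- spacer3 (a point): such a spacer at x = -62, y = -20. Pressing right at one corner wrings the plate by 9 degrees or more; 7 degrees is the most that the spacers stand.
- spacers: the four spacers together (fixed to the panel; origin on the panel's top, under the seat). A steady push of 20 N is safe and enough; they break when more than 35 N presses on them, the weight of the plate included; once the plate has clicked down it stands hard on their shoulders.
- panel: the back panel, dark wood, 172 mm (x) x 84 mm (y) x 22 mm high, 0.3 to 1.3 kg, origin under its middle. It lies on a soft grey foam pad (215 x 130, 30 to 36 thick) and cannot shift sideways, but sinks into it: 3 mm under the plate's weight, then 3 to 15 mm more under 3 to 15 N (how far is not known beforehand and not seen from its height) until the foam is packed firm; unloaded, it rises again.
- hammer: chasing hammer, 240 long, lying; leave alone
- punch_a: steel chasing punch, 8 mm square, 110 long, lying; leave alone
- punch_b: second such punch; leave alone
- tape: roll of masking tape, 80 across, 18 high, lying flat; leave alone
- copper_tray: finished small copper tray, 75 x 50 x 10; leave alone
- strip: plain copper strip, 110 x 24 x 3, without holes; leave alone
- dish: small white dish with spare spacers in it, 72 across, 24 high; leave alone
Things that resemble listed ones, but are neither listed nor needed, are in the scene too. There is more than one size of the part that bears plate_mid; the job needs the largest.

How it is judged:
By the outcome, as a careful person would: the job done as asked, in the order asked, and still so for the second after the job is handed in, with the robot touching nothing.
It also fails if it takes over 70 s, if anything falls off the work surface, if the arm or the gripper's body presses on something with over 40 N, if the wrist force passes 120 N, or if a joint passes its speed limit or range.

## Working session

There is one attempt and no reset: what is moved stays moved. The work goes in short steps, Python scripts to look and compute and a shell command to move; the robot and the scene stay as the last step left them, time stands still between calls to the robot, and variables do not carry over. Pictures are saved under pics/ and viewed, at most 10 in all, crops included, and the job is handed in when it is done.

```bash
mkdir -p pics; ls; python3 - <<'E'
from workcell import manip
import cv2,numpy as np
for n in("top","side"):
    c=manip.capture(n); np.savez(f"pics/{n}0.npz",**c); cv2.imwrite(f"pics/{n}0.png",c["img"][:,:,::-1])
    print(n,c["camera_matrix"].tolist(),np.round(c["extrinsics"],3).tolist())
s=manip.read_state();print(s)
E
```

```text
pics
top [[466.9512456624631, 0.0, 320.1739181381965], [0.0, 466.9512456624631, 237.5553923332974], [0.0, 0.0, 1.0]] [[-0.003, -0.991, 0.136, 0.344], [-1.0, 0.003, -0.001, -0.013], [0.001, -0.136, -0.991, 1.223], [0.0, 0.0, 0.0, 1.0]]
side [[440.65577191829766, 0.0, 319.49371329288755], [0.0, 440.65577191829766, 241.81560943477484], [0.0, 0.0, 1.0]] [[0.823, -0.408, 0.395, 0.158], [-0.568, -0.588, 0.576, -0.528], [-0.003, -0.698, -0.716, 0.712], [0.0, 0.0, 0.0, 1.0]]
{'time': 0.1, 'joint_pos': array([-1.35051216,  0.4266861 ,  0.07386404,  1.60650885, -0.03406567,
        1.11079507, -0.06712982]), 'qvel': array([ 0.00039402, -0.00178482,  0.00027557, -0.00198461,  0.0007476 ,
        0.00190543, -0.00206449]), 'tau': array([ 8.93392746e-03, -9.37475467e+01,  3.67664091e+00, -4.55047202e+01,
       -4.86657873e-02,  1.67909794e-02,  4.54698738e-05]), 'position': array([0.24385058, 0.62897247, 0.17464997]), 'eef_rot': array([[-9.32385441e-01,  3.61465489e-01, -3.01115730e-04],
       [ 3.61465595e-01,  9.32384802e-01, -1.09784755e-03],
       [-1.16078271e-04, -1.13246005e-03, -9.99999352e-01]]), 'force': array([-0.25517562, -0.11584217, -0.88480362]), 'moment': array([-0.03577363,  0.02372797,  0.00755207]), 'gripper_force': 0.0, 'opening': 0.09387071302068267}
```

View pics/top0.png

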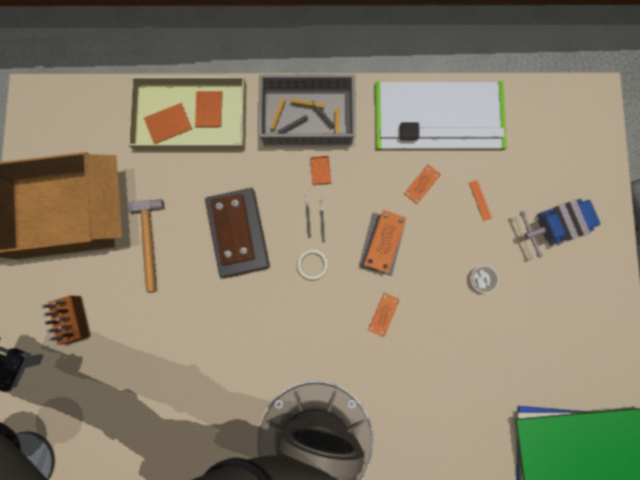

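View pics/side0.png

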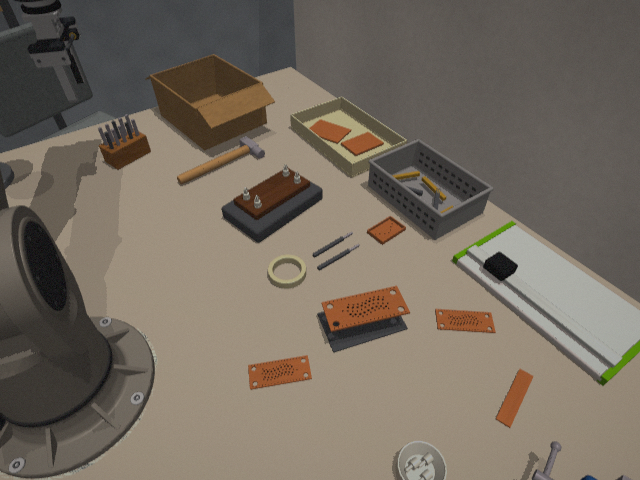

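Top view: the loose plate candidates are (385,242), on the block with dark felt, (422,184) and (384,314), both smaller and flat on the bench. (385,242) fits because it is the largest and is raised on the block. The panel with four white spacers is at (236,232). I'll measure both and confirm with a crop.

```bash
cat > h.py <<'E'
import numpy as np,cv2
from workcell import manip
def pix2plane(c,uv,z):
    K,E=c["camera_matrix"],c["extrinsics"]
    uv=np.atleast_2d(np.asarray(uv,float)); r=np.c_[uv,np.ones(len(uv))]@np.linalg.inv(K).T@E[:3,:3].T
    o=E[:3,3]; return o+r*((z-o[2])/r[:,2])[:,None]
def w2p(c,P):
    E=c["extrinsics"];q=(np.atleast_2d(P)-E[:3,3])@E[:3,:3];q=q@c["camera_matrix"].T
    return q[:,:2]/q[:,2:]
def cloud(c):
    v,u=np.mgrid[:480,:640];z=c["range_z"];K=c["camera_matrix"];E=c["extrinsics"]
    p=np.stack([(u-K[0,2])/K[0,0]*z,(v-K[1,2])/K[1,1]*z,z],-1)
    return p@E[:3,:3].T+E[:3,3]
def orange(c):
    h=cv2.cvtColor(c["img"],cv2.COLOR_RGB2HSV)
    return cv2.inRange(h,(3,150,110),(15,255,255))
def plates(c,z,mn=150):
    out=[]
    for k in cv2.findContours(orange(c),cv2.RETR_EXTERNAL,cv2.CHAIN_APPROX_NONE)[0]:
        if cv2.contourArea(k)<mn: continue
        w=pix2plane(c,k[:,0],z)[:,:2]; r=cv2.minAreaRect((w*1000).astype(np.float32))
        out.append((k[:,0].mean(0).round(),np.round(r[0],1),np.round(r[1],1),round(r[2],1)))
    return out
E
python3 - <<'E'
from h import *
for n in("top","side"):
    c=dict(np.load(f"pics/{n}0.npz"))
    for p in plates(c,0.048): print(n,*p)
    P=cloud(c)
    hsv=cv2.cvtColor(c["img"],cv2.COLOR_RGB2HSV)
    x0,x1,y0,y1=(200,275,180,285) if n=="top" else (215,335,150,245)
    m=np.zeros((480,640),np.uint8); m[y0:y1,x0:x1]=255
    wh=cv2.inRange(hsv,(0,0,120),(180,110,255))&m
    br=cv2.inRange(hsv,(0,80,20),(20,255,140))&m
    Z=P[...,2][br>0]; print(n,"brown z",np.percentile(Z,[10,50,90]), br.sum()//255)
    k=max(cv2.findContours(br,0,1)[0],key=cv2.contourArea); zt=np.median(Z)
    print(cv2.minAreaRect((pix2plane(c,k[:,0],zt)[:,:2]*1000).astype(np.float32)))
    _,_,st,ce=cv2.connectedComponentsWithStats(wh)
    for s,q in zip(st[1:],ce[1:]):
        if s[4]>5: print(s,q.round(1),pix2plane(c,q,0.078).round(4),P[int(q[1]),int(q[0])].round(4))
    pl=(385,242) if n=="top" else (365,308)
    print("plate z",np.median(P[pl[1]-8:pl[1]+8,pl[0]-8:pl[0]+8,2]))
c=np.load("pics/top0.npz")["img"];s=np.load("pics/side0.npz")["img"]
a=cv2.resize(c[150:350,350:450],None,fx=3,fy=3,interpolation=2);b=cv2.resize(s[140:240,215:335],None,fx=4,fy=3,interpolation=2);d=cv2.resize(c[180:285,195:280],(480,300),interpolation=2)
cv2.imwrite("pics/crop1.png",np.hstack([a,np.vstack([b,d])])[:,:,::-1])
E
```

```text
top [ 67. 316.] [302.2 622.3] [101.8  53.7] 17.2
top [383. 315.] [ 311.7 -171.2] [38.5 96.7] 65.6
top [386. 240.] [ 495.6 -178.1] [ 60.8 147.3] 70.8
top [480. 200.] [ 600.4 -424.5] [100.3  18.4] 18.1
top [422. 183.] [ 644.5 -277.6] [38.  97.3] 51.2
top [320. 170.] [681.8 -14.7] [69.1 43.5] 5.3
top [167. 123.] [809.7 386.3] [ 74.  101.6] 22.8
top [208. 109.] [849.1 280.4] [63.6 91.3] 89.9
top brown z [0.04678659 0.0498616  0.05293433] 1996
((527.308837890625, 210.01409912109375), (171.88973999023438, 83.47760009765625), 11.2030611038208)
[ 200  180   75  105 3638] [237.3 230.8] [[0.5179 0.1912 0.078 ]] [0.5243 0.197  0.049 ]
[232 200   6   6  31] [234.6 202.3] [[0.59   0.1994 0.078 ]] [0.5906 0.2008 0.0783]
[216 203   7   6  29] [218.8 205.3] [[0.5824 0.2387 0.078 ]] [0.5828 0.2404 0.0793]
[240 247   7   6  31] [243.2 249.8] [[0.4705 0.1754 0.078 ]] [0.4723 0.1759 0.0787]
[225 251   6   6  29] [227.4 253.1] [[0.4622 0.2142 0.078 ]] [0.4626 0.2153 0.0777]
plate z 0.0474823013381831
side [514. 398.] [ 582.9 -446.9] [102.   22.1] 18.3
side [277. 372.] [ 301.5 -200.9] [42.  98.5] 65.9
side [465. 321.] [ 625.3 -303.9] [41.8 99.2] 50.8
side [364. 308.] [ 496.9 -180.3] [ 63.3 149.5] 70.6
side [387. 230.] [664.8 -46.3] [67.4 40.7] 5.0
side [362. 143.] [829.6 247.9] [93.2 65.9] 0.2
side [330. 130.] [789.7 349.1] [ 72.9 101.6] 22.7
side brown z [0.03623798 0.05102723 0.05300825] 1863
((524.8047485351562, 202.05471801757812), (180.1805419921875, 95.01020050048828), 11.480141639709473)
[215 150  18   9  53] [222.7 153.2] [[0.4839 0.3739 0.078 ]] [0.5225 0.4862 0.0007]
[ 215  150  120   95 6502] [278.6 196.6] [[0.5122 0.1493 0.078 ]] [0.5267 0.1801 0.0518]
[255 195   3   4   6] [256.  196.8] [[0.4703 0.1776 0.078 ]] [0.4714 0.1794 0.0786]
[254 199   6   5  14] [257.1 201.5] [[0.4645 0.1622 0.078 ]] [0.4694 0.1731 0.0694]
plate z 0.0490314822250964
```

View pics/crop1.png

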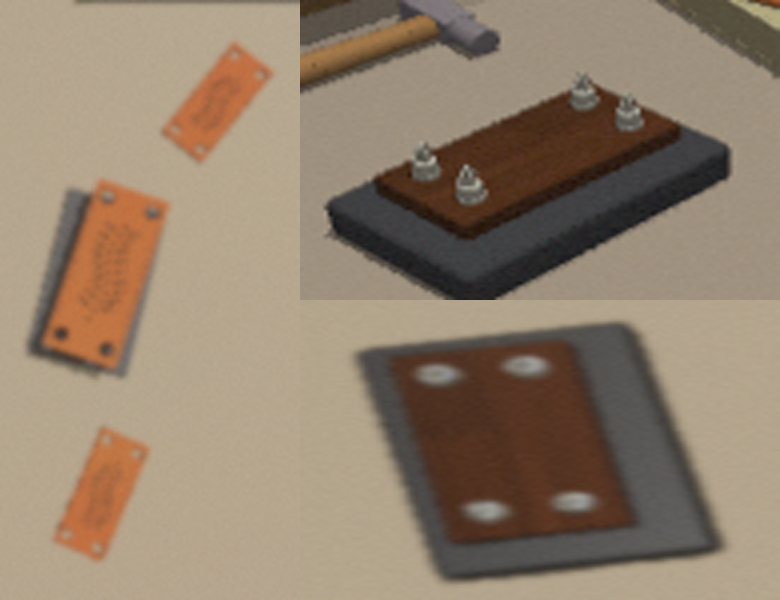

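The crop confirms that the plate on the block (crop about (105,270)) has four holes, is the largest, and overhangs the block. The panel has four pointed spacers, on crop at (425,160), (468,185), (583,92) and (628,112). I'll move over the panel first for a wrist view, then go to the plate.

```bash
python3 -m pendant '[[-3.5,-2.5,-2,0,0,0,1],[-3.8,-2.7,0,0,0,0,1],[-3.8,-2.7,0,0,0,0,1],[-3.8,-2.7,0,0,0,0,1],[-3.8,-2.7,0,0,0,0,1],[-3.8,-2.7,0,0,0,0,1],[-3.8,-2.7,0,0,0,0,1],[-3.8,-2.7,0,0,0,0,1]]' && python3 -m pendant '[[-3.8,-2.7,0,0,0,0,1],[-3.8,-2.7,-2,0,0,0,1],[-3.8,-2.7,-2,0,0,0,1],[0,0,0,0,0,0,1],[0,0,0,0,0,0,1]]'; python3 - <<'E'
from h import *
c=manip.capture("wrist"); np.savez("pics/w1.npz",**c); cv2.imwrite("pics/w1.png",c["img"][:,:,::-1]); print(c["camera_matrix"],c["extrinsics"].round(3)); s=manip.read_state();print(s["joint_pos"],s["eef_rot"])
E
```

```text
time: 0.9
position: [0.4479, 0.3192, 0.1952]
eef_rot: [[-0.932, 0.361, -0.0], [0.361, 0.932, 0.0], [0.0, -0.0, -1.0]]
force: [1.3, 0.7, -0.3]
opening: 0.0938
gripper_force: 0.0
time: 1.4
position: [0.5239, 0.2045, 0.2348]
eef_rot: [[-0.932, 0.363, 0.0], [0.363, 0.932, 0.0], [-0.0, 0.0, -1.0]]
force: [-0.9, 0.8, -0.4]
opening: 0.0942
gripper_force: 0.0
[[371.64829954   0.         319.80701029]
 [  0.         371.64829954 235.39761511]
 [  0.           0.           1.        ]] [[ 0.365  0.893  0.265  0.446]
 [ 0.931 -0.35  -0.103  0.234]
 [ 0.001  0.284 -0.959  0.444]
 [ 0.     0.     0.     1.   ]]
[-0.7588685   0.19308489  0.31449616  1.80583814 -0.06528618  1.15329898
  0.77757752] [[-9.32360259e-01  3.61529983e-01 -6.47196561e-04]
 [ 3.61530060e-01  9.32360454e-01 -3.00852605e-06]
 [ 6.02332807e-04 -2.36786042e-04 -9.99999791e-01]]
```

View pics/w1.png

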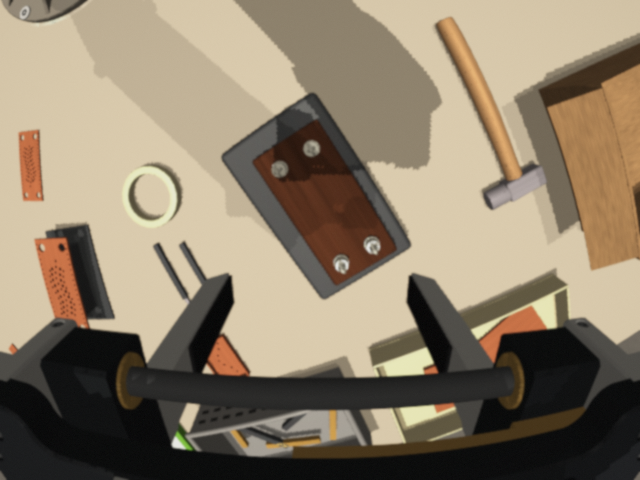

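The wrist view shows the panel upright, with spacers at about (280,168), (312,148), (341,264) and (373,245), and the plate at the left (65,280). I'll refine the positions from here.

```bash
cat >> h.py <<'E'
def wray(c,uv):
    K,E=c["camera_matrix"],c["extrinsics"]; uv=np.atleast_2d(np.asarray(uv,float))
    d=(uv-K[:2,2])/K[0,0]; t=np.linalg.norm(d,axis=1,keepdims=True)+1e-9
    return np.c_[d/t*np.sin(t),np.cos(t)]@E[:3,:3].T
def wplane(c,uv,z):
    r=wray(c,uv);o=c["extrinsics"][:3,3];return o+r*((z-o[2])/r[:,2])[:,None]
def fit4(P):
    """P: 4 xy points, any order -> centre, long-axis angle deg (mod 180), side lengths"""
    P=np.asarray(P)[:,:2];m=P.mean(0);w,V=np.linalg.eigh((P-m).T@(P-m));a=V[:,1]
    a=a*np.sign(a[0]); q=(P-m)@np.c_[a,[-a[1],a[0]]]
    return m.round(4),np.degrees(np.arctan2(a[1],a[0])).round(2),np.abs(q).round(4).tolist()
E
python3 - <<'E'
from h import *
c=dict(np.load("pics/w1.npz")); P=c["img"]
hsv=cv2.cvtColor(P,cv2.COLOR_RGB2HSV)
g=[(280,168),(312,148),(341,264),(373,245)]; pts=[]
for u,v in g:
    m=np.zeros((480,640),np.uint8);cv2.circle(m,(u,v),13,255,-1)
    b=cv2.inRange(hsv,(0,0,95),(180,95,255))&m; ys,xs=np.nonzero(b); pts.append((xs.mean(),ys.mean())); print(len(xs),pts[-1])
for z in(.07,.075): print(z,fit4(wplane(c,pts,z)))
t=dict(np.load("pics/top0.npz")); q=[(234.6,202.3),(218.8,205.3),(243.2,249.8),(227.4,253.1)]
for z in(.07,.075): print("top",z,fit4(pix2plane(t,q,z)))
# plate holes
for n in("top","side"):
    t=dict(np.load(f"pics/{n}0.npz")); o=orange(t)
    k=[k for k in cv2.findContours(o,0,1)[0] if cv2.pointPolygonTest(k,(385,240) if n=="top" else (364,306),False)>0][0]
    m=np.zeros_like(o);cv2.drawContours(m,[k],-1,255,-1)
    _,_,st,ce=cv2.connectedComponentsWithStats(m&~o)
    for s,e in zip(st[1:],ce[1:]): print(n,s[4],e.round(1)) if s[4]>8 else 0
E
```

```text
208 (np.float64(278.7692307692308), np.float64(168.6778846153846))
218 (np.float64(311.20183486238534), np.float64(147.77981651376146))
255 (np.float64(340.96862745098036), np.float64(263.3529411764706))
265 (np.float64(371.6792452830189), np.float64(244.95849056603774))
0.07 (array([0.5236, 0.2114]), np.float64(10.74), [[0.06, 0.0195], [0.0602, 0.0194], [0.0602, 0.0192], [0.0599, 0.0193]])
0.075 (array([0.5225, 0.2117]), np.float64(10.74), [[0.0592, 0.0192], [0.0594, 0.0192], [0.0594, 0.0189], [0.0591, 0.019]])
top 0.07 (array([0.5275, 0.2085]), np.float64(11.39), [[0.0613, 0.0201], [0.0617, 0.0201], [0.0614, 0.0199], [0.0616, 0.0199]])
top 0.075 (array([0.5267, 0.2075]), np.float64(11.39), [[0.0611, 0.0201], [0.0614, 0.02], [0.0611, 0.0198], [0.0614, 0.0198]])
top 17 [369.6 261.1]
side 27 [392.6 292.1]
side 28 [329.4 306. ]
side 34 [400.6 308.8]
side 32 [335.8 323.5]
```

```bash
python3 -m pendant '[[0,-4.5,0,0,0,0,1],[0.5,-4.5,0,0,0,0,1],[0.5,-4.5,0,0,0,0,1],[0.5,-4.5,0,0,0,0,1],[0.5,-4.5,0,0,0,0,1],[0.5,-4.5,0,0,0,0,1],[0.5,-4.5,0,0,0,0,1],[0.5,-4.5,0,0,0,0,1]]' && python3 -m pendant '[[-1.5,0,0,0,0,-2,1],[-1,0,0,0,0,0,1],[0,0,0,0,0,0,1],[0,0,0,0,0,0,1]]'; python3 - <<'E'
from h import *
c=manip.capture("wrist"); np.savez("pics/w2.npz",**c); cv2.imwrite("pics/w2.png",c["img"][:,:,::-1])
E
```

```text
time: 2.25
position: [0.3595, -0.1178, 0.2342]
eef_rot: [[-0.933, 0.359, -0.001], [0.359, 0.933, 0.0], [0.001, -0.0, -1.0]]
force: [1.1, -0.2, -0.4]
opening: 0.0944
gripper_force: 0.0
time: 2.65
position: [0.3842, -0.1252, 0.2343]
eef_rot: [[-0.945, 0.327, -0.002], [0.327, 0.945, -0.001], [0.001, -0.001, -1.0]]
force: [-1.0, 0.7, -1.0]
opening: 0.094
gripper_force: 0.0
```

View pics/w2.png

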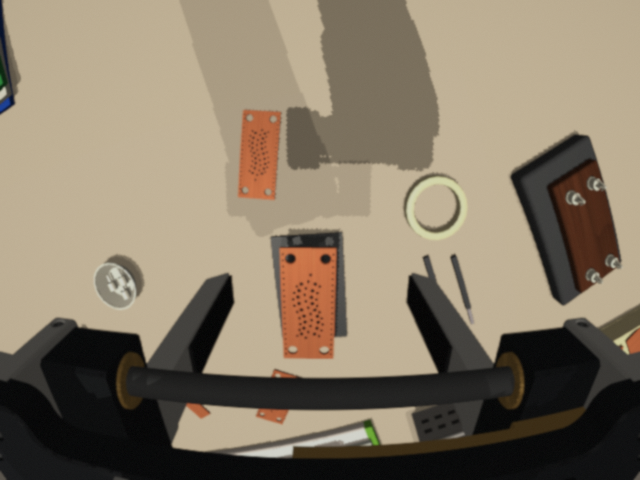

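The wrist view shows the plate centred near (309,303), aligned with the fingers. Now I'll measure its offset.

```bash
python3 - <<'E'
from h import *
c=dict(np.load("pics/w2.npz")); o=orange(c)
k=[k for k in cv2.findContours(o,0,1)[0] if cv2.pointPolygonTest(k,(309,275),False)>0][0]
r=cv2.minAreaRect((wplane(c,k[:,0],.048)[:,:2]*1000).astype(np.float32));print(r)
p=manip.read_state()
print(p["position"],np.degrees(np.arctan2(p["eef_rot"][1,1],p["eef_rot"][0,1])))
for t in((r[0][0]/1000,r[0][1]/1000),(.4965,-.179)):
    print((p["eef_rot"].T@(np.r_[t,0]-np.r_[p["position"][:2],0])).round(4)*100)
E
```

```text
((493.4941101074219, -178.89219665527344), (63.187744140625, 148.5454864501953), 70.56394958496094)
[ 0.38405131 -0.12532096  0.23428722] 70.88602675496188
[-1.21e+01 -1.48e+00 -1.00e-02]
[-1.238e+01 -1.390e+00 -1.000e-02]
```

```bash
python3 -m pendant '[[-4,-0.5,0,0,0,0,1],[-4,-0.5,0,0,0,0,1],[-4.2,-0.45,0,0,0,0.3,1],[0,0,4,0,0,0,1],[0,0,4,0,0,0,1],[0,0,3,0,0,0,1],[0,0,0,0,0,0,1]]'; python3 - <<'E'
from h import *
c=manip.capture("wrist"); np.savez("pics/w3.npz",**c); cv2.imwrite("pics/w3.png",c["img"][:,:,::-1])
E
```

```text
time: 3.4
position: [0.4921, -0.1787, 0.1213]
eef_rot: [[-0.943, 0.333, -0.007], [0.333, 0.943, 0.0], [0.007, -0.002, -1.0]]
force: [-0.5, 0.2, 0.7]
opening: 0.0941
gripper_force: 0.0
```

View pics/w3.png

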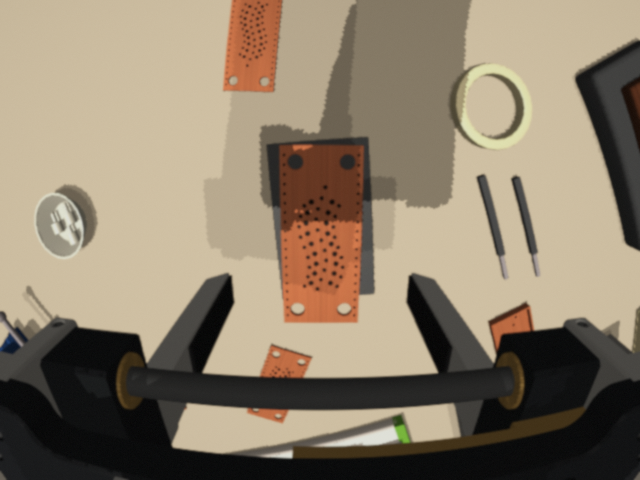

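Wrist view: the plate (322,232) is centred between the fingertips (222,280) and (420,280). I'll descend and grip.

```bash
python3 -m pendant '[[-0.3,0,3,0,0,0,1],[0,0,3,0,0,0,1],[0,0,1.5,0,0,0,1],[0,0,1.4,0,0,0,1],[0,0,0,0,0,0,1],[0,0,0,0,0,0,1]]' && python3 -m pendant '[[0,0,0,0,0,0,-1],[0,0,0,0,0,0,-1],[0,0,0,0,0,0,-1],[0,0,0,0,0,0,-1],[0,0,0,0,0,0,-1],[0,0,0,0,0,0,-1]]' 30
```

```text
time: 4.05
position: [0.498, -0.1813, 0.0366]
eef_rot: [[-0.943, 0.334, 0.001], [0.334, 0.943, -0.0], [-0.001, 0.0, -1.0]]
force: [0.3, -0.3, -0.3]
opening: 0.0938
gripper_force: 0.0
time: 4.65
position: [0.4975, -0.1812, 0.0357]
eef_rot: [[-0.943, 0.334, -0.0], [0.334, 0.943, -0.0], [0.0, -0.0, -1.0]]
force: [0.3, 0.6, -0.1]
opening: 0.0495
gripper_force: 0.0
```

```bash
python3 - <<'E'
from h import *
c=manip.capture("wrist");s=manip.capture("side");st=manip.read_state();print(st["opening"],st["gripper_force"],st["position"],st["force"])
cv2.imwrite("pics/w4.png",np.hstack([cv2.resize(c["img"][180:420,160:480],(400,300)),cv2.resize(s["img"][220:370,270:470],(400,300),interpolation=2)])[:,:,::-1])
E
```

```text
0.0413807212556306 0.0 [ 0.49744321 -0.18113488  0.03568734] [-0.41861063 -0.82754784  0.02023259]
```

View pics/w4.png

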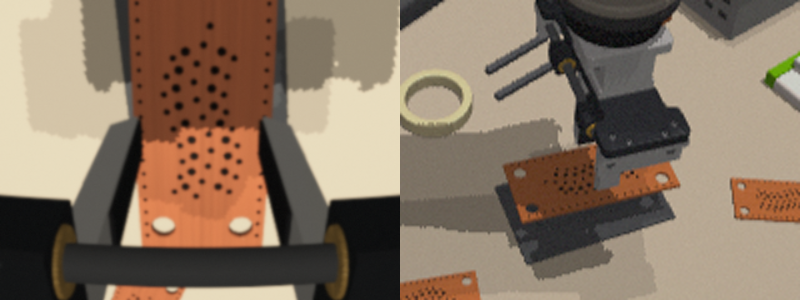

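```bash
python3 -m pendant '[[0,0,-1,0,0,0,1],[0,0,-1,0,0,0,1],[0,0,0,0,0,0,1],[0,0,0,0,0,0,1],[0,0,0,0,0,0,1],[0,0,0,0,0,0,1],[0,0,0,0,0,0,1],[0,0,0,0,0,0,1]]'; python3 - <<'E'
from h import *
c=manip.capture("wrist");s=manip.capture("side");st=manip.read_state();print(st["opening"],st["gripper_force"],st["position"],st["force"])
np.savez("pics/w5.npz",**c)
o=orange(c);k=[k for k in cv2.findContours(o,0,1)[0] if cv2.contourArea(k)>3000]
cv2.imwrite("pics/w5.png",np.hstack([cv2.resize(c["img"][120:360,160:480],(400,300)),cv2.resize(s["img"][220:370,270:470],(400,300),interpolation=2)])[:,:,::-1])
E
```

```text
time: 5.55
position: [0.4973, -0.1812, 0.0556]
eef_rot: [[-0.943, 0.334, -0.0], [0.334, 0.943, -0.0], [0.0, -0.0, -1.0]]
force: [1.2, 0.1, -0.3]
opening: 0.0938
gripper_force: 0.0
0.09410345373125509 0.0 [ 0.49739933 -0.18118018  0.05562296] [-0.98167174  0.5745361  -0.10866163]
```

View pics/w5.png

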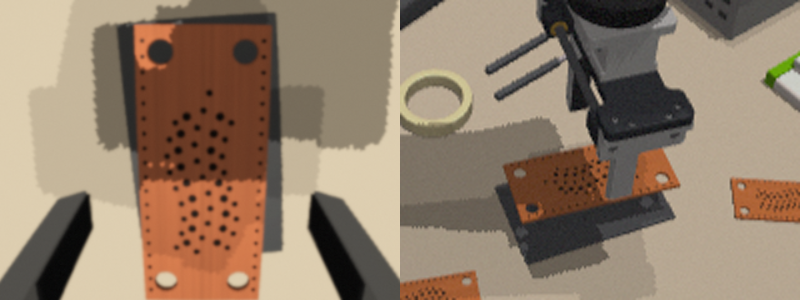

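```bash
python3 - <<'E'
from h import *
c=dict(np.load("pics/w5.npz"));s=manip.read_state();R,p=s["eef_rot"],s["position"]
print("cam in tool",(R.T@(c["extrinsics"][:3,3]-p)).round(4))
def tips(a,b,op,R,p,c):
    r=wray(c,[a,b])@R; o=R.T@(c["extrinsics"][:3,3]-p)
    t=op/abs(r[1,1]-r[0,1]); return (o+r*t).round(4)
print(tips((233.6,276),(408,276),.094,R,p,c))
print("w4-like",tips((160+137*.8,180+120*.8),(160+262*.8,180+120*.8),.05,R,p,c))
hsv=c["img"][276,215:245].mean(-1);print(hsv)
k=max(cv2.findContours(orange(c),0,1)[0],key=cv2.contourArea)
print(cv2.minAreaRect((wplane(c,k[:,0],.048)[:,:2]*1000).astype(np.float32)))
E
```

```text
cam in tool [ 0.0838 -0.0009 -0.2086]
[[ 0.0072 -0.0473 -0.027 ]
 [ 0.0071  0.0467 -0.0273]]
w4-like [[ 0.0121 -0.026  -0.038 ]
 [ 0.012   0.024  -0.038 ]]
[129.66666667 117.33333333 107.66666667  98.33333333  90.66666667
  85.33333333  82.33333333  81.33333333  81.          79.
  77.66666667  73.33333333  65.33333333  52.          43.66666667
  51.          89.         138.66666667 168.33333333 177.
 178.         179.66666667 178.         179.66666667 178.66666667
 179.66666667 178.         178.66666667 178.33333333 177.66666667]
((494.0430908203125, -179.79566955566406), (62.80216979980469, 148.4064483642578), 70.6923599243164)
```

```bash
python3 -m pendant '[[0.15,0,1.5,0,0,0,1],[0,0,1,0,0,0,1],[0,0,1,0,0,0,1],[0,0,0.3,0,0,0,1],[0,0,0,0,0,0,1]]' && python3 -m pendant '[[0,0,0,0,0,0,-1],[0,0,0,0,0,0,-1],[0,0,0,0,0,0,-1],[0,0,0,0,0,0,-1],[0,0,0,0,0,0,-1]]' 30
```

```text
time: 6.15
position: [0.4957, -0.1808, 0.0173]
eef_rot: [[-0.943, 0.334, -0.001], [0.334, 0.943, -0.0], [0.001, -0.0, -1.0]]
force: [0.1, 0.7, 0.3]
opening: 0.0939
gripper_force: 0.0
time: 6.65
position: [0.4966, -0.1804, 0.0181]
eef_rot: [[-0.943, 0.333, 0.001], [0.333, 0.943, 0.0], [-0.001, 0.001, -1.0]]
force: [-1.4, -0.5, 6.6]
opening: 0.0575
gripper_force: 3.4
```

```bash
python3 -m pendant '[[0,0,-1,0,0,0,1],[0,0,-1,0,0,0,1],[0,0,-1,0,0,0,0.55],[0,0,0,0,0,0,0.55],[0,0,0,0,0,0,0.55],[0,0,0,0,0,0,0.55]]'; python3 - <<'E'
from h import *
c=manip.capture("wrist");s=manip.capture("side");st=manip.read_state();print(st["opening"],st["force"])
np.savez("pics/w6.npz",**c);np.savez("pics/s6.npz",**s)
R,p=st["eef_rot"],st["position"]
v,u=np.mgrid[:480,:640];r=wray(c,np.c_[u.ravel(),v.ravel()]);ax=c["extrinsics"][:3,2]
for z in (c["range_z"].ravel(),):
    P=c["extrinsics"][:3,3]+r*(z/(r@ax))[:,None]; T=((P-p)@R).reshape(480,640,3)
h=T[...,2]
for row in (250,265,275,280,290,310,330): print(row,[tuple((T[row,k]*1000).round().astype(int)) for k in (190,205,215,225,232,240,250,390,400,410,420,440)])
for n,q in(("w",c),("s",s)):
  o=orange(q)
  for k in cv2.findContours(o,0,1)[0]:
    if cv2.contourArea(k)>(3000 if n=="w" else 900):
        w=(wplane if n=="w" else pix2plane)(q,k[:,0],.048); print(n,cv2.minAreaRect((w[:,:2]*1000).astype(np.float32)))
E
```

```text
time: 7.25
position: [0.4959, -0.1805, 0.0475]
eef_rot: [[-0.943, 0.334, -0.0], [0.334, 0.943, 0.0], [0.0, -0.0, -1.0]]
force: [-0.0, -0.8, -0.5]
opening: 0.0727
gripper_force: 0.0
0.0727426791048138 [-0.12116967  0.72005817 -1.13424281]
250 [(np.int64(-4), np.int64(-99), np.int64(48)), (np.int64(-4), np.int64(-87), np.int64(48)), (np.int64(-4), np.int64(-79), np.int64(48)), (np.int64(-4), np.int64(-72), np.int64(49)), (np.int64(-4), np.int64(-66), np.int64(49)), (np.int64(-4), np.int64(-60), np.int64(49)), (np.int64(-4), np.int64(-52), np.int64(49)), (np.int64(-4), np.int64(51), np.int64(49)), (np.int64(-3), np.int64(59), np.int64(47)), (np.int64(-4), np.int64(67), np.int64(49)), (np.int64(-4), np.int64(75), np.int64(49)), (np.int64(-4), np.int64(90), np.int64(48))]
265 [(np.int64(-16), np.int64(-101), np.int64(48)), (np.int64(-16), np.int64(-88), np.int64(48)), (np.int64(-16), np.int64(-81), np.int64(49)), (np.int64(-16), np.int64(-72), np.int64(48)), (np.int64(-15), np.int64(-67), np.int64(47)), (np.int64(-16), np.int64(-61), np.int64(49)), (np.int64(-16), np.int64(-53), np.int64(
[... 2696 characters left out ...]
 np.int64(-64)), (np.int64(-72), np.int64(-57), np.int64(48)), (np.int64(-73), np.int64(56), np.int64(49)), (np.int64(-3), np.int64(35), np.int64(-66)), (np.int64(6), np.int64(36), np.int64(-82)), (np.int64(10), np.int64(38), np.int64(-88)), (np.int64(10), np.int64(45), np.int64(-90))]
w ((494.0256042480469, -179.7792205810547), (63.143394470214844, 148.46168518066406), 70.6402359008789)
w ((347.6744384765625, -181.69879150390625), (36.21541976928711, 44.975765228271484), 65.71416473388672)
s ((301.486083984375, -200.9239959716797), (41.95076370239258, 98.47534942626953), 65.8969955444336)
s ((625.0472412109375, -304.1374206542969), (41.71415710449219, 99.21015930175781), 50.609344482421875)
```

Depth shows that the real fingertips sit about 28 mm behind the TCP at these openings, and the plate hasn't moved. I'll go lower and grip again.

```bash
python3 -m pendant '[[0.1,0,0,0,0,0,1],[0,0,1,0,0,0,1],[0,0,1.2,0,0,0,1],[0,0,1,0,0,0,1],[0,0,1,0,0,0,1],[0,0,0,0,0,0,1],[0,0,0,0,0,0,1]]' && python3 -m pendant '[[0,0,0,0,0,0,0],[0,0,0,0,0,0,0],[0,0,0,0,0,0,0],[0,0,0,0,0,0,0],[0,0,0,0,0,0,0],[0,0,0,0,0,0,0]]' 30
```

```text
time: 8.05
position: [0.4949, -0.1805, 0.0054]
eef_rot: [[-0.943, 0.334, -0.001], [0.334, 0.943, -0.0], [0.001, -0.0, -1.0]]
force: [0.9, -0.3, 0.3]
opening: 0.0938
gripper_force: 0.0
time: 8.65
position: [0.4953, -0.1802, 0.0059]
eef_rot: [[-0.943, 0.334, 0.0], [0.334, 0.943, 0.0], [-0.0, 0.0, -1.0]]
force: [-0.4, 2.1, 4.4]
opening: 0.0632
gripper_force: 30.0
```

```bash
python3 -m pendant '[[0,0,-0.5,0,0,0,-1],[0,0,-1,0,0,0,-1],[0,0,-2,0,0,0,-1],[0,0,-3,0,0,0,-1],[0,0,-4,0,0,0,-1],[0,0,-4,0,0,0,-1],[0,0,-3,0,0,0,-1],[0,0,0,0,0,0,-1]]' 40; python3 - <<'E'
from h import *
s=manip.capture("side");st=manip.read_state();print(st["force"],st["moment"],st["opening"])
c=manip.capture("wrist");np.savez("pics/w7.npz",**c)
R,p=st["eef_rot"],st["position"]
v,u=np.mgrid[:480,:640];r=wray(c,np.c_[u.ravel(),v.ravel()]);ax=c["extrinsics"][:3,2]
P=c["extrinsics"][:3,3]+r*(c["range_z"].ravel()/(r@ax))[:,None]; T=((P-p)@R)
m=(orange(c).ravel()>0)&(abs(T[:,2])<.06)&(abs(T[:,1])<.045)
q=T[m];print(m.sum(),q.min(0),q.max(0));A=np.c_[q[:,:2],np.ones(len(q))];print("plane z=ax+by+c",np.linalg.lstsq(A,q[:,2],rcond=None)[0])
k=max(cv2.findContours((m.reshape(480,640)*255).astype(np.uint8),0,1)[0],key=cv2.contourArea)
zt=np.median(q[:,2]);w=(wplane(c,k[:,0],p[2]-zt)-p)@R
print(zt,cv2.minAreaRect((w[:,:2]*1000).astype(np.float32)))
E
```

```text
time: 9.45
position: [0.4968, -0.1811, 0.1848]
eef_rot: [[-0.942, 0.334, 0.006], [0.334, 0.943, 0.0], [-0.005, 0.002, -1.0]]
force: [0.2, -0.4, -4.1]
opening: 0.0631
gripper_force: 40.0
[ 0.78010909 -0.34904452 -5.06421121] [-0.00177557  0.00558485  0.04286571] 0.06288143139360565
24250 [-0.04916468 -0.03324348 -0.04395635] [ 0.07512779  0.03081146 -0.03904672]
plane z=ax+by+c [-0.00083774  0.00013999 -0.04128476]
-0.0413021157335728 ((13.000957489013672, -0.5803909301757812), (123.92391967773438, 64.02993774414062), 0.6549844741821289)
```

```bash
python3 -m pendant '[[0,2,0,0,0,0,-1],[-0.2,3.5,0,0,0,0,-1],[-0.3,4,0,0,0,0,-1],[-0.3,4,0,0,0,0,-1],[-0.3,4,0,0,0,0,-1],[-0.3,4,0,0,0,0,-1],[-0.3,4,0,0,0,0,-1],[-0.3,4,0,0,0,0,-1]]' && python3 -m pendant '[[0,4,0,0,0,0,-1],[0,4,0,0,0,0,-1],[0,4,0,0,0,-4,-1],[0,3,0,0,0,-6,-1],[0,0,0,0,0,-7,-1],[0,0,0,0,0,-7,-1],[0,0,0,0,0,-6.7,-1],[0,0,0,0,0,0,-1]]'&& python3 -m pendant '[[0,0,0,0,0,0,-1],[0,0,0,0,0,0,-1]]'
```

```text
time: 10.35
position: [0.6118, 0.0924, 0.1789]
eef_rot: [[-0.943, 0.334, -0.003], [0.334, 0.943, -0.001], [0.002, -0.002, -1.0]]
force: [0.9, -1.1, -3.9]
opening: 0.063
gripper_force: 40.0
time: 11.15
position: [0.6596, 0.2325, 0.1786]
eef_rot: [[-0.981, -0.196, -0.003], [-0.196, 0.981, -0.001], [0.003, -0.001, -1.0]]
force: [-0.7, 0.3, -4.6]
opening: 0.063
gripper_force: 40.0
time: 11.35
position: [0.6602, 0.2329, 0.1799]
eef_rot: [[-0.982, -0.191, -0.001], [-0.191, 0.982, -0.001], [0.001, -0.0, -1.0]]
force: [-0.2, -1.6, -3.9]
opening: 0.0632
gripper_force: 40.0
```

```bash
python3 -m pendant '[[0,0,2,0,0,0,-1],[0,0,3,0,0,0,-1],[0,0,2,0,0,0,-1],[0,0,1,0,0,0,-1],[0,0,0,0,0,0,-1],[0,0,0,0,0,0,-1]]'; python3 - <<'E'
from h import *
c=manip.capture("wrist");st=manip.read_state();np.savez("pics/w8.npz",**c,R=st["eef_rot"],p=st["position"]);cv2.imwrite("pics/w8.png",c["img"][:,:,::-1])
E
```

```text
time: 11.95
position: [0.661, 0.2332, 0.1015]
eef_rot: [[-0.981, -0.194, 0.001], [-0.194, 0.981, 0.0], [-0.001, -0.0, -1.0]]
force: [0.4, -0.2, -3.1]
opening: 0.0628
gripper_force: 40.0
```

View pics/w8.png

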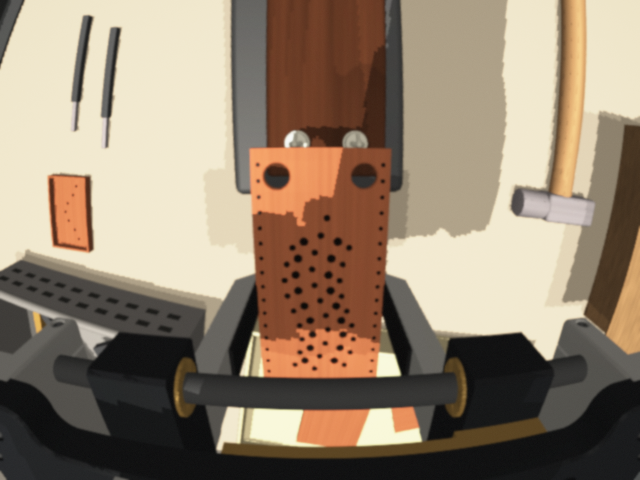

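The wrist view shows the plate holes at (276,177) and (364,177), and the near spacers at (297,138) and (354,138). I'll measure both from the same picture using depth.

```bash
cat >> h.py <<'E'
def wcloud(c):
    v,u=np.mgrid[:480,:640];r=wray(c,np.c_[u.ravel(),v.ravel()]);ax=c["extrinsics"][:3,2]
    return (c["extrinsics"][:3,3]+r*(c["range_z"].ravel()/(r@ax))[:,None]).reshape(480,640,3)
def holes(c,guess,z,rad=20):
    o=orange(c);out=[]
    for g in guess:
        m=np.zeros_like(o);cv2.circle(m,g,rad,255,-1);_,_,st,ce=cv2.connectedComponentsWithStats(m&~o)
        i=1+st[1:,4].argmax();out.append(ce[i]);print("hole",st[i,4],ce[i].round(1))
    return wplane(c,out,z)
E
python3 - <<'E'
from h import *
d=np.load("pics/w8.npz");c=dict(d);R,p=d["R"],d["p"]
H=holes(c,[(276,177),(364,177)],p[2]+.040)
print("holes tool",((H-p)@R*1000).round(1).tolist())
P=wcloud(c)
for u,v in((297,138),(354,138)):
    q=P[v-14:v+11,u-15:u+16].reshape(-1,3);q=q[(q[:,2]>.058)&(q[:,2]<.1)]
    t=(q-p)@R*1000; print(len(q),"zmax",q[:,2].max(),"mean",t.mean(0).round(1))
    for lo,hi in((.058,.064),(.064,.068),(.068,.074),(.074,.09)):
        s=t[(q[:,2]>lo)&(q[:,2]<=hi)]
        if len(s): print(lo,len(s),s.mean(0).round(1),s.min(0).round(1),s.max(0).round(1))
b=P[60:120,280:370].reshape(-1,3);print("panel z",np.median(b[:,2]))
row=P[80];print("panel edges tool y:",[((row[u]-p)@R*1000).round(1).tolist() for u in(262,266,269,275,380,384,387,391)])
for g in (20,120):
  e=[(np.array(P[g,u])-p)@R for u in range(255,400) if abs(P[g,u,2]-.051)<.007]; e=np.array(e)*1000;print(g,e.min(0).round(1),e.max(0).round(1))
E
```

```text
hole 461 [276.2 176.2]
hole 557 [363.7 175.5]
holes tool [[62.6, -20.3, -40.1], [62.9, 19.6, -40.1]]
289 zmax 0.08153319275474563 mean [ 76.5 -15.7  32.6]
0.058 120 [ 76.8 -15.7  38.5] [ 71.6 -23.4  37.8] [81.9 -9.4 43.8]
0.064 43 [ 76.7 -15.8  37.4] [ 71.9 -23.2  36.2] [80.6 -9.4 37.8]
0.068 34 [ 78.6 -15.1  29.9] [ 73.1 -20.5  27.8] [ 82.  -11.7  33.5]
0.074 92 [ 75.3 -16.   23.7] [ 72.5 -20.4  20.2] [ 79.5 -12.2  27.8]
299 zmax 0.08192148563548157 mean [76.5 22.8 33.4]
0.058 114 [76.9 22.  38.7] [71.9 16.2 37.8] [82.  31.  42.9]
0.064 76 [76.5 23.4 37.2] [72.  16.2 34.5] [81.4 30.1 37.8]
0.068 26 [78.  22.5 29.3] [73.1 19.4 27.8] [82.1 27.7 31.6]
0.074 83 [75.3 23.5 23.7] [72.6 20.4 19.9] [80.2 27.5 27.8]
panel z 0.0497659928838568
panel edges tool y: [[121.4, -42.7, 67.9], [119.4, -37.7, 53.7], [119.0, -35.3, 51.5], [118.9, -31.2, 52.2], [119.3, 41.4, 52.4], [119.5, 44.4, 53.3], [121.6, 49.2, 68.1], [121.8, 52.3, 68.6]]
20 [161.6 -37.2  49.2] [164.1  44.7  53.6]
120 [ 90.1 -38.2  49.8] [90.9 44.3 55.6]
```

```bash
python3 -m pendant '[[2,0,0,0,0,0.5,-1],[3,0.4,0,0,0,0,-1],[3,0,0,0,0,0,-1],[3,0,0,0,0,0,-1],[1.9,0,0,0,0,0,-1],[0.6,0,1.5,0,0,0,-1],[0,0,1.8,0,0,0,-1],[0,0,1,0,0,0,-1]]' && python3 -m pendant '[[0,0,0,0,0,0,-1],[0,0,0,0,0,0,-1]]'; python3 - <<'E'
from h import *
c=manip.capture("wrist");st=manip.read_state();np.savez("pics/w9.npz",**c,R=st["eef_rot"],p=st["position"])
s=manip.capture("side");t=manip.capture("top");np.savez("pics/s9.npz",**s);np.savez("pics/t9.npz",**t)
W=cv2.resize(c["img"][90:240,220:420],(400,300),interpolation=2)
S=cv2.resize(s["img"][140:240,200:333],(400,300),interpolation=2);T=cv2.resize(t["img"][180:285,195:335],(400,300),interpolation=2);cv2.imwrite("pics/w9.png",np.vstack([np.hstack([W,S]),np.hstack([T,T*0])])[:,:,::-1])
E
```

```text
time: 12.8
position: [0.5273, 0.2122, 0.058]
eef_rot: [[-0.983, -0.186, 0.001], [-0.186, 0.983, 0.001], [-0.001, 0.001, -1.0]]
force: [-0.2, 0.2, -3.5]
opening: 0.0628
gripper_force: 40.0
time: 13.0
position: [0.5278, 0.2118, 0.0584]
eef_rot: [[-0.983, -0.185, 0.001], [-0.185, 0.983, 0.0], [-0.001, 0.0, -1.0]]
force: [-0.3, 0.8, -3.9]
opening: 0.0628
gripper_force: 40.0
```

View pics/w9.png

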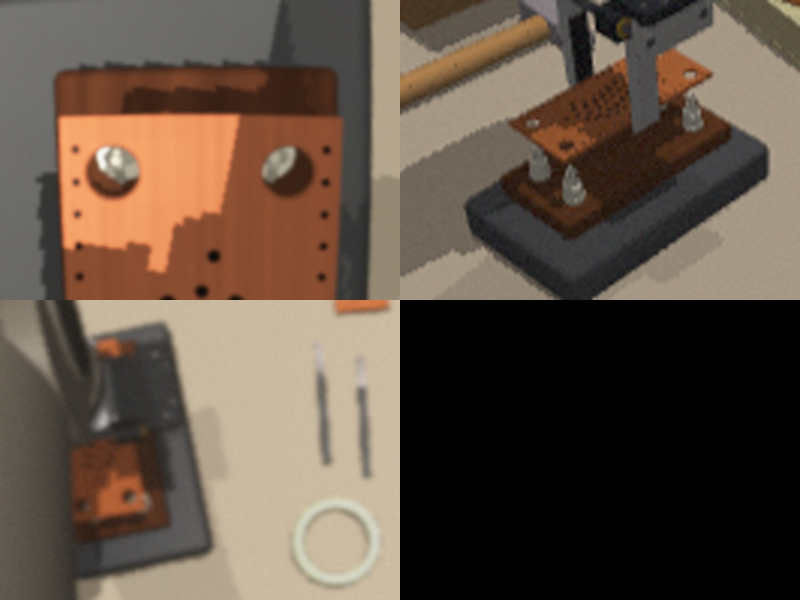

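The wrist crop shows both holes (113,172) and (288,172), each with a white tip visible inside, and the plate is clear above the tips in the side view. This was the tenth and last picture, so I'll compute the remaining offsets numerically.

```bash
cat >> h.py <<'E'
def tipcheck(c,R,p,guess,zp=.0405):
    """per guess pixel: hole centre and spacer-tip points seen through it, tool mm"""
    P=wcloud(c); o=orange(c)
    for g in guess:
        m=np.zeros_like(o);cv2.circle(m,g,16,255,-1)
        hz=P[...,2]; zt=p[2]+.041
        b=((m>0)&((o==0)|(hz<zt-.006))).astype(np.uint8)
        _,lab,st,ce=cv2.connectedComponentsWithStats(b);i=1+st[1:,4].argmax()
        k=cv2.findContours((lab==i).astype(np.uint8),0,1)[0][0];(x,y),r=cv2.minEnclosingCircle(k)
        H=(wplane(c,[ce[i]],p[2]+zp)-p)@R*1000
        hsv=cv2.cvtColor(c["img"],cv2.COLOR_RGB2HSV)
        wm=(lab==i)&(hsv[...,1]<90)&(hsv[...,2]>90)
        q=(P[wm]-p)@R*1000
        print("hole px",ce[i].round(1),st[i,4],"tool",H.round(1)[0],"white",len(q),np.c_[np.nonzero(wm)[1],np.nonzero(wm)[0]].mean(0).round(1))
        if len(q):
            z0=q[:,2].min();t=q[q[:,2]<z0+4];print("   tip zworld",(p[2]-z0/1000).round(4),"n",len(t),"mean",t.mean(0).round(1),"min",t.min(0).round(1),"max",t.max(0).round(1))
E
python3 - <<'E'
from h import *
d=np.load("pics/w9.npz");c=dict(d)
tipcheck(c,d["R"],d["p"],[(276,176),(364,176)])
# side view: spacers + holes in side view
s=dict(np.load("pics/s9.npz"));P=cloud(s);hsv=cv2.cvtColor(s["img"],cv2.COLOR_RGB2HSV)
m=np.zeros((480,640),np.uint8);m[165:215,240:310]=255
b=cv2.inRange(hsv,(0,0,130),(180,70,255))&m;_,lab,st,ce=cv2.connectedComponentsWithStats(b)
for i in range(1,len(st)):
    if st[i,4]>8: q=(P[lab==i]-d["p"])@d["R"]*1000;j=q[:,2].argmin();print("side",st[i],ce[i].round(1),q.mean(0).round(1),q[j].round(1))
o=orange(s);k=[k for k in cv2.findContours(o,0,1)[0] if cv2.boundingRect(k)[0]>225 and cv2.boundingRect(k)[0]<280 and cv2.boundingRect(k)[1]<215 and cv2.contourArea(k)>100 and cv2.boundingRect(k)[1]>150]
for k in k:
    print("side plate",cv2.boundingRect(k))
    w=(pix2plane(s,k[:,0],d["p"][2]+.041)-d["p"])@d["R"]*1000;print(w[:,:2].min(0).round(1),w[:,:2].max(0).round(1))
E
```

```text
hole px [277.5 173.9] 593 tool [ 63.6 -19.7 -40.6] white 277 [278.1 171.6]
   tip zworld 0.1 n 4 mean [ 68.6 -22.  -40.7] min [ 68.3 -22.9 -41.5] max [ 68.7 -21.2 -40.1]
hole px [363.4 175.2] 572 tool [ 63.   19.4 -40.6] white 204 [359.1 171.4]
   tip zworld 0.2671 n 2 mean [  84.2   -0.5 -208.6] min [  84.2   -0.5 -208.6] max [  84.2   -0.5 -208.6]
side [240 165  16  13 133] [245.9 169.2] [-44.7 162.4  57.3] [-29.5 150.5  52.3]
side [295 165  15  16 137] [304.3 171.3] [-141.9   37.2   50.8] [ 500.1 -658.6 -653.6]
side [301 208   9   7  35] [306.3 212.1] [-38.5 -76.7  57.3] [-41.9 -82.8  55.3]
side plate (244, 181, 21, 13)
[ 36.2 -31.5] [72.8  8.7]
```

```bash
cat > tip.py <<'E'
from h import *
def run(d,guess=((277,175),(363,175)),zlim=(.060,.088)):
    c=dict(d);R,p=d["R"],d["p"];P=wcloud(c)
    for g in guess:
        w=P[g[1]-17:g[1]+18,g[0]-17:g[0]+18].reshape(-1,3);q=w[(w[:,2]>zlim[0])&(w[:,2]<zlim[1])]
        t=(q-p)@R*1000;z0=t[:,2].min();a=t[t[:,2]<z0+5];b=t[t[:,2]<z0+2.5]
        print(g,len(t),"zmax",(p[2]-z0/1000).round(4),"top5",len(a),a.mean(0).round(1),a.min(0).round(1),a.max(0).round(1),"top2.5",len(b),b.mean(0).round(1))
        i=c["img"];print("   px of tip",[np.mean(x).round(1) for x in np.nonzero((P[...,2]>p[2]-z0/1000-.0025)&(P[...,2]<p[2]-z0/1000+.0005)&(np.hypot(*(np.mgrid[:480,:640]-np.array([g[1],g[0]])[:,None,None]))<18))][::-1])
E
python3 -c "
from tip import *
run(np.load('pics/w9.npz'))
d=np.load('pics/w9.npz');print(holes(dict(d),[(277,175),(363,175)],d['p'][2]+.04))"
```

```text
(277, 175) 274 zmax 0.082 top5 91 [ 63.3 -21.5 -21. ] [ 59.9 -24.5 -23.5] [ 66.3 -19.2 -18.6] top2.5 45 [ 63.2 -21.5 -22. ]
   px of tip [np.float64(278.1), np.float64(170.1)]
(363, 175) 191 zmax 0.0821 top5 71 [ 63.1  18.4 -21.3] [ 59.9  16.1 -23.6] [ 65.8  20.7 -18.6] top2.5 41 [ 63.7  18.2 -22.1]
   px of tip [np.float64(356.8), np.float64(169.2)]
hole 1011 [278.2 173.5]
hole 572 [363.4 175.2]
[[0.46881723 0.18100037 0.09854727]
 [0.46239018 0.21939205 0.09854727]]
```

```bash
python3 -m pendant '[[0.02,-0.13,0.4,0,0,0,-1],[0,0,0.4,0,0,0,-1],[0,0,0.4,0,0,0,-1],[0,0,0.2,0,0,0,-1],[0,0,0,0,0,0,-1],[0,0,0,0,0,0,-1]]'; python3 - <<'E'
from tip import *
c=manip.capture("wrist");st=manip.read_state();d=dict(c,R=st["eef_rot"],p=st["position"]);np.savez("pics/w10.npz",**d);print(st["position"],st["force"],st["moment"])
run(d); H=holes(d,[(277,175),(363,175)],d['p'][2]+.04);print(((H-d["p"])@d["R"]*1000).round(1))
E
```

```text
time: 13.75
position: [0.5272, 0.2105, 0.0437]
eef_rot: [[-0.983, -0.186, -0.0], [-0.186, 0.983, -0.0], [0.0, -0.0, -1.0]]
force: [0.1, -0.2, -3.1]
opening: 0.0628
gripper_force: 40.0
[0.52720806 0.21054692 0.04376974] [-8.67384360e-04  6.61592652e-01 -2.72223431e+00] [ 0.01249405 -0.02351175 -0.00755258]
(277, 175) 1145 zmax 0.0868 top5 740 [ 63.2 -19.9 -41.1] [ 55.1 -28.  -43.1] [ 71.2 -12.  -38.1] top2.5 612 [ 63.5 -19.8 -41.4]
   px of tip [np.float64(277.1), np.float64(173.9)]
(363, 175) 1120 zmax 0.087 top5 722 [ 63.2  19.  -41.1] [ 55.   11.3 -43.2] [ 71.   27.3 -38.3] top2.5 518 [ 63.4  19.2 -41.4]
   px of tip [np.float64(362.7), np.float64(174.1)]
hole 1102 [278.1 174. ]
hole 583 [363.2 175. ]
[[ 63.4 -19.5 -40. ]
 [ 62.9  19.4 -40. ]]
```

```bash
python3 - <<'E'
from tip import *
run(np.load('pics/w10.npz'),zlim=(.060,.0828))
E
python3 -m pendant '[[0,0,0.2,0,0,0,-1],[0,0,0.2,0,0,0,-1],[0,0,0,0,0,0,-1]]'
```

```text
(277, 175) 422 zmax 0.0828 top5 130 [ 62.  -20.6 -36.3] [ 56.3 -25.9 -39. ] [ 66.2 -17.5 -34. ] top2.5 52 [ 61.1 -21.3 -37.7]
   px of tip [np.float64(274.5), np.float64(178.3)]
(363, 175) 411 zmax 0.0826 top5 121 [ 62.3  19.8 -36.2] [ 56.3  16.3 -38.8] [ 66.4  25.7 -33.9] top2.5 53 [ 61.3  20.8 -37.6]
   px of tip [np.float64(365.8), np.float64(178.1)]
time: 14.1
position: [0.527, 0.2105, 0.0394]
eef_rot: [[-0.983, -0.186, -0.0], [-0.186, 0.983, -0.0], [0.0, -0.0, -1.0]]
force: [0.2, -0.8, -3.3]
opening: 0.0629
gripper_force: 40.0
```

```bash
python3 -m pendant '[[0,0,0.15,0,0,0,-1],[0,0,0.15,0,0,0,-1],[0,0,0,0,0,0,-1]]'; python3 -m pendant '[[0,0,0.15,0,0,0,-1],[0,0,0,0,0,0,-1]]';python3 -m pendant '[[0,0,0.1,0,0,0,-1],[0,0,0,0,0,0,-1]]'; python3 -c "
from workcell import manip;s=manip.read_state();print(s['force'],s['moment'])"
```

```text
time: 14.4
position: [0.527, 0.2104, 0.0365]
eef_rot: [[-0.983, -0.186, -0.0], [-0.186, 0.983, -0.0], [0.0, -0.0, -1.0]]
force: [-0.0, -0.7, -3.9]
opening: 0.0634
gripper_force: 40.0
time: 14.6
position: [0.5271, 0.2105, 0.0351]
eef_rot: [[-0.983, -0.186, -0.0], [-0.186, 0.983, -0.0], [0.0, -0.0, -1.0]]
force: [0.5, -0.2, -4.1]
opening: 0.0632
gripper_force: 40.0
time: 14.8
position: [0.5271, 0.2105, 0.0341]
eef_rot: [[-0.983, -0.186, -0.0], [-0.186, 0.983, -0.0], [0.0, -0.0, -1.0]]
force: [0.0, -0.3, -3.7]
opening: 0.063
gripper_force: 40.0
[ 0.02477297 -0.31037467 -3.65552783] [ 0.05110198 -0.0277354  -0.00499463]
```

```bash
for i in 1 2 3; do python3 -m pendant '[[0,0,0.1,0,0,0,-1],[0,0,0,0,0,0,-1]]' | grep -E "posi|^force"; done
```

```text
position: [0.5272, 0.2105, 0.0331]
force: [-0.9, 0.4, -1.9]
position: [0.5272, 0.2106, 0.0322]
force: [-0.2, 0.8, -0.7]
position: [0.5272, 0.2105, 0.0312]
force: [-0.1, 0.0, -1.0]
```

The plate now carries its own weight on the spacers. I'll release, raise, and shut the fingers.

```bash
python3 -m pendant '[[0,0,0.05,0,0,0,-1],[0,0,0,0,0,0,0.6],[0,0,0,0,0,0,0.8],[0,0,0,0,0,0,1],[0,0,0,0,0,0,1],[0,0,0,0,0,0,1]]' && python3 -m pendant '[[0,0,-2,0,0,0,1],[0,0,-2,0,0,0,1],[0,0,-2,0,0,0,1],[0,0,-2,0,0,0,1],[0,0,-1,0,0,0,1],[0,0,0,0,0,0,1],[0,0,0,0,0,0,1]]'; python3 - <<'E'
from h import *
c=manip.capture("wrist");st=manip.read_state();d=dict(c,R=st["eef_rot"],p=st["position"]);np.savez("pics/w11.npz",**d);R,p=d["R"],d["p"]
print(p,st["force"])
P=wcloud(c);o=orange(c)>0
m=o&(P[...,2]>.06)&(P[...,2]<.09)&(np.linalg.norm(P[...,:2]-p[:2],axis=-1)<.1);q=P[m];t=(q-p)@R
A=np.c_[t[:,:2],np.ones(len(t))];print(len(q),"plate top plane (world z): slope x,y deg",np.degrees(np.linalg.lstsq(A,q[:,2],rcond=None)[0][:2]).round(2),"z@centre",np.linalg.lstsq(A,q[:,2],rcond=None)[0][2].round(4),t.min(0).round(3),t.max(0).round(3))
zt=np.median(q[:,2])
u=(P[...,2]>zt+.002)&(P[...,2]<zt+.03)&(np.linalg.norm(P[...,:2]-p[:2],axis=-1)<.1)
_,lab,st_,ce=cv2.connectedComponentsWithStats(u.astype(np.uint8))
for i in range(1,len(st_)):
    if st_[i,4]>8: w=((P[lab==i]-p)@R*1000);print(ce[i].round(1),st_[i,4],w.mean(0).round(1),"zmax",P[lab==i][:,2].max().round(4))
s=manip.capture("side");np.savez("pics/s11.npz",**s);Q=cloud(s);os=orange(s)>0
m=os&(Q[...,2]>.06)&(Q[...,2]<.095)&(np.linalg.norm(Q[...,:2]-p[:2],axis=-1)<.1);q=Q[m];t=(q-p)@R;A=np.c_[t[:,:2],np.ones(len(t))];co=np.linalg.lstsq(A,q[:,2],rcond=None)[0];print("side",len(q),np.degrees(co[:2]),co[2])
E
```

```text
time: 16.0
position: [0.5272, 0.2105, 0.0307]
eef_rot: [[-0.983, -0.186, 0.0], [-0.186, 0.983, -0.0], [-0.0, -0.0, -1.0]]
force: [0.4, -0.4, -0.5]
opening: 0.0936
gripper_force: 0.0
time: 16.7
position: [0.5268, 0.2105, 0.1201]
eef_rot: [[-0.983, -0.186, -0.001], [-0.186, 0.983, -0.0], [0.001, -0.0, -1.0]]
force: [-0.4, 0.2, -0.7]
opening: 0.0936
gripper_force: 0.0
[0.52661281 0.21039826 0.11975574] [-0.69960617 -0.32638353 -0.63427335]
13779 plate top plane (world z): slope x,y deg [-0.03  0.06] z@centre 0.072 [-0.074 -0.033  0.045] [0.075 0.032 0.052]
[290.4 160.2] 49 [ 62.1 -20.2  43.9] zmax 0.0778
[348.9 159.9] 49 [62.3 19.5 43.8] zmax 0.0784
[295.3 321.5] 31 [-61.1 -19.5  43.7] zmax 0.0784
[346.3 321.3] 38 [-60.8  20.2  43.7] zmax 0.0777
side 478 [-0.18213135 -0.18080928] 0.07378765547806156
```

All four tips came through, the plate is level, and its centre is under the tool. Next I'll shut the fingers and measure where the shut tips are.

```bash
python3 -m pendant '[[0.05,0,0,0,0,0,-1],[0,0,0,0,0,0,-1],[0,0,0,0,0,0,-1],[0,0,0,0,0,0,-1],[0,0,0,0,0,0,-1],[0,0,0,0,0,0,-1],[0,0,0,0,0,0,-1],[0,0,0,0,0,0,-1]]' 30 && python3 -m pendant '[[0,0,0,0,0,0,-1],[0,0,0,0,0,0,-1],[0,0,0,0,0,0,-1],[0,0,0,0,0,0,-1]]'; python3 - <<'E'
from h import *
c=manip.capture("wrist");st=manip.read_state();R,p=st["eef_rot"],st["position"]
T=(wcloud(c)-p)@R*1000
m=(T[...,2]<35)&(T[...,2]>-75)&(abs(T[...,1])<30)&(abs(T[...,0])<30);q=T[m];print(p,st["force"],st["moment"],len(q),q[:,2].max())
for lo in(-60,-45,-35,-30,-25,-15,-8,0,5):
    s=q[(q[:,2]>lo)&(q[:,2]<lo+5)]
    if len(s): print(lo,len(s),s.min(0).round(1),s.max(0).round(1))
E
```

```text
time: 17.6
position: [0.5266, 0.2104, 0.1207]
eef_rot: [[-0.983, -0.186, -0.0], [-0.186, 0.983, 0.0], [0.0, 0.0, -1.0]]
force: [0.9, -0.2, 0.5]
opening: 0.0333
gripper_force: 0.0
time: 18.0
position: [0.5266, 0.2104, 0.1207]
eef_rot: [[-0.983, -0.186, -0.0], [-0.186, 0.983, -0.0], [0.0, -0.0, -1.0]]
force: [-0.2, -0.4, 1.3]
opening: 0.0021
gripper_force: 0.0
[0.52664503 0.21040982 0.12069925] [ 0.84349564 -0.11249089  0.34934004] [ 0.02179424 -0.00336057 -0.01403539] 2098 -29.224748466571928
-60 275 [  8.2 -13.5 -60. ] [ 11.5  12.7 -55. ]
-45 216 [  8.2 -13.1 -45. ] [ 11.2  12.5 -40.1]
-35 71 [  8.8  -9.  -35. ] [ 10.7   8.8 -30.1]
-30 8 [  8.4  -5.  -29.9] [ 10.1   2.8 -29.2]
```

```bash
python3 -m pendant '[[0.05,0,3,0,0,0,-1],[0,0,2.5,0,0,0,-1],[0,0,1.3,0,0,0,-1],[0,0,0.4,0,0,0,-1],[0,0,0,0,0,0,-1],[0,0,0,0,0,0,-1]]' | grep -E "posi|^force|open"; for i in 1 2 3 4; do python3 -m pendant '[[0,0,0.1,0,0,0,-1],[0,0,0.1,0,0,0,-1],[0,0,0,0,0,0,-1]]' | grep -E "posi|^force"; done
```

```text
position: [0.5268, 0.2105, 0.0496]
force: [0.7, -0.1, 0.9]
opening: 0.0008
position: [0.5263, 0.2104, 0.0469]
force: [-0.5, 0.5, -0.4]
position: [0.5261, 0.2103, 0.0446]
force: [0.1, -0.1, -0.8]
position: [0.5261, 0.2103, 0.0426]
force: [-0.1, -0.7, -0.2]
position: [0.5262, 0.2103, 0.0406]
force: [-0.1, -0.6, 2.5]
```

```bash
for i in 1 2 3 4; do python3 -m pendant '[[0,0,0.1,0,0,0,-1],[0,0,0,0,0,0,-1]]' | grep -E "posi|^force"; done
```

```text
position: [0.5262, 0.2103, 0.0397]
force: [-0.3, -0.2, 3.3]
position: [0.5262, 0.2104, 0.0387]
force: [-0.9, 0.1, 4.1]
position: [0.5262, 0.2104, 0.0377]
force: [-0.3, -1.0, 4.1]
position: [0.5262, 0.2103, 0.0367]
force: [-0.4, 0.1, 5.7]
```

```bash
for i in 1 2 3 4; do python3 -m pendant '[[0,0,0.1,0,0,0,-1],[0,0,0,0,0,0,-1]]' | grep -E "posi|^force"; done
```

```text
position: [0.5262, 0.2104, 0.0358]
force: [-1.1, -1.1, 5.4]
position: [0.5262, 0.2104, 0.0348]
force: [-2.3, -0.3, 7.9]
position: [0.5263, 0.2105, 0.034]
force: [-1.9, -0.6, 10.2]
position: [0.5265, 0.2105, 0.0333]
force: [-3.4, -1.2, 13.7]
```

```bash
cat > lvl.py <<'E'
from h import *
c=manip.capture("wrist");st=manip.read_state();R,p=st["eef_rot"],st["position"]
print("F",st["force"].round(1),"M",st["moment"].round(2),"z",p[2].round(4),"t",st["time"])
P=wcloud(c);rel=(P-p)@R;near=(abs(rel[...,0])<.1)&(abs(rel[...,1])<.05)
m=(orange(c)>0)&near&(P[...,2]>.035)&(P[...,2]<.085);m&=abs(P[...,2]-np.median(P[...,2][m]))<.012
t=rel[m];A=np.c_[t[:,:2],np.ones(len(t))];co=np.linalg.lstsq(A,P[m][:,2],rcond=None)[0]
print(len(t),"slope deg",np.degrees(co[:2]).round(2),"top z",co[2].round(4),"extent",t.min(0).round(3),t.max(0).round(3))
h=P[...,2]-(rel[...,:2]@co[:2]+co[2])
for sx,sy in((1,1),(1,-1),(-1,1),(-1,-1)):
    w=(np.hypot(rel[...,0]-sx*.062,rel[...,1]-sy*.02)<.009)&(h>.001)&(h<.03)
    print((sx,sy),w.sum(),"tip above plate top mm",(np.percentile(h[w],95)*1000).round(1) if w.any() else None, (rel[w][:,:2].mean(0)*1000).round(1) if w.any() else "")
E
python3 lvl.py
```

```text
F [-1.9 -0.7  6.5] M [-0.03  0.48  0.05] z 0.0332 t 21.5
14733 slope deg [0.04 0.11] top z 0.0625 extent [-0.032 -0.033 -0.032] [ 0.074  0.032 -0.025]
(1, 1) 188 tip above plate top mm 7.4 [62.3 19.6]
(1, -1) 201 tip above plate top mm 7.4 [ 62.2 -20.1]
(-1, 1) 0 tip above plate top mm None 
(-1, -1) 0 tip above plate top mm None
```

```bash
python3 -m pendant '[[0,0,0,0,0,0,-1],[0,0,0,0,0,0,-1]]' | grep -E "posi|^force"; python3 -m pendant '[[0,0,0.05,0,0,0,-1],[0,0,0,0,0,0,-1]]' | grep -E "posi|^force"; python3 lvl.py
```

```text
position: [0.5264, 0.2104, 0.0329]
force: [-0.4, 0.1, 4.5]
position: [0.5262, 0.2104, 0.0322]
force: [0.1, 0.5, 3.6]
F [-0.1 -0.1  2.4] M [ 0.18  0.13 -0.04] z 0.0322 t 21.95
14987 slope deg [0.93 0.08] top z 0.0612 extent [-0.043 -0.033 -0.032] [ 0.075  0.032 -0.026]
(1, 1) 259 tip above plate top mm 11.1 [62.5 19.3]
(1, -1) 260 tip above plate top mm 11.1 [ 62.1 -20. ]
(-1, 1) 0 tip above plate top mm None 
(-1, -1) 0 tip above plate top mm None
```

```bash
for i in 1 2 3 4 5; do python3 -m pendant '[[0,0,0.1,0,0,0,-1],[0,0,0,0,0,0,-1]]' | grep -E "posi|^force"; done; python3 lvl.py
```

```text
position: [0.5262, 0.2103, 0.0311]
force: [-0.1, 1.1, 4.0]
position: [0.5262, 0.2103, 0.0301]
force: [-0.9, 1.8, 5.0]
position: [0.5262, 0.2103, 0.0292]
force: [0.3, 0.6, 5.2]
position: [0.5262, 0.2103, 0.0282]
force: [-1.0, -0.1, 6.8]
position: [0.5262, 0.2104, 0.0275]
force: [-3.2, 0.7, 11.7]
F [-2.2 -0.2 11.8] M [-0.    0.71 -0.01] z 0.0276 t 23.0
14213 slope deg [0.   0.04] top z 0.0567 extent [-0.032 -0.033 -0.032] [ 0.075  0.032 -0.025]
(1, 1) 298 tip above plate top mm 13.0 [62.4 19.2]
(1, -1) 312 tip above plate top mm 13.1 [ 62. -20.]
(-1, 1) 0 tip above plate top mm None 
(-1, -1) 0 tip above plate top mm None
```

The near end has clicked: its tips stand 13 mm above the plate. I'll firm up gently to about 18 N, then lift clear and check all four.

```bash
for i in 1 2 ; do python3 -m pendant '[[0,0,0.05,0,0,0,-1],[0,0,0,0,0,0,-1]]' | grep -E "posi|^force"; done
```

```text
position: [0.5263, 0.2104, 0.0273]
force: [-5.2, -1.3, 19.0]
position: [0.5263, 0.2104, 0.0271]
force: [-6.5, -1.5, 25.1]
```

```bash
python3 -m pendant '[[0,0,-0.3,0,0,0,-1],[0,0,-1,0,0,0,-1],[0,0,-2,0,0,0,-1],[0,0,-3,0,0,0,-1],[0,0,-3,0,0,0,-1],[0,0,0,0,0,0,-1],[0,0,0,0,0,0,-1]]' | grep -E "posi|^force"; python3 lvl.py; python3 - <<'E'
from h import *
s=manip.capture("side");np.savez("pics/s12.npz",**s);p=manip.read_state()
P=cloud(s);R,q=p["eef_rot"],p["position"];rel=(P-q)@R;m=(orange(s)>0)&(abs(rel[...,0])<.08)&(abs(rel[...,1])<.035)&(P[...,2]>.05)&(P[...,2]<.09)
t=rel[m];A=np.c_[t[:,:2],np.ones(len(t))];co=np.linalg.lstsq(A,P[m][:,2],rcond=None)[0];print("side",len(t),np.degrees(co[:2]).round(2),co[2])
h=P[...,2]-(rel[...,:2]@co[:2]+co[2])
for sx,sy in((1,1),(1,-1),(-1,1),(-1,-1)):
    w=(np.hypot(rel[...,0]-sx*.062,rel[...,1]-sy*.02)<.012)&(h>.002)&(h<.03);print((sx,sy),w.sum(),(np.sort(h[w])[-3:]*1000).round(1))
E
```

```text
position: [0.5263, 0.2105, 0.1197]
force: [0.3, -0.4, -0.6]
F [ 0.5  0.3 -0.1] M [ 0.05  0.   -0.04] z 0.1189 t 24.15
10472 slope deg [-0.01  0.06] top z 0.0642 extent [-0.075 -0.033  0.052] [0.075 0.032 0.057]
(1, 1) 143 tip above plate top mm 13.0 [62.1 19.7]
(1, -1) 140 tip above plate top mm 13.0 [ 62.  -20.1]
(-1, 1) 6 tip above plate top mm 3.4 [-63.6  26.5]
(-1, -1) 0 tip above plate top mm None 
side 457 [-0.13 -0.08] 0.06595397321263909
(1, 1) 16 [10.4 12.5 13. ]
(1, -1) 21 [11.4 11.4 11.6]
(-1, 1) 15 [ 9.7  9.9 10.3]
(-1, -1) 15 [11.2 11.2 13.7]
```

```bash
python3 -m pendant '[[-2,0,-3,0,0,0,-1],[-4,0,-3,0,0,0,-1],[-4,0,-2,0,0,0,-1],[-2,0,0,0,0,0,-1],[0,0,0,0,0,0,-1],[0,0,0,0,0,0,-1]]' | grep -E "posi|^force"; python3 - <<'E'
from h import *
c=manip.capture("wrist");st=manip.read_state();R=st["eef_rot"];p=np.r_[.5263,.2105,0]
P=wcloud(c);rel=(P-p)@R
m=(orange(c)>0)&(abs(rel[...,0])<.08)&(abs(rel[...,1])<.038)&(P[...,2]>.05)&(P[...,2]<.085)
t=rel[m];A=np.c_[t[:,:2],np.ones(len(t))];co=np.linalg.lstsq(A,P[m][:,2],rcond=None)[0];print(len(t),np.degrees(co[:2]).round(2),co[2].round(4),t.min(0),t.max(0))
h=P[...,2]-(rel[...,:2]@co[:2]+co[2])
for sx,sy in((1,1),(1,-1),(-1,1),(-1,-1)):
    w=(np.hypot(rel[...,0]-sx*.062,rel[...,1]-sy*.02)<.012)&(h>.002)&(h<.03);print((sx,sy),w.sum(),(np.sort(h[w])[-5:]*1000).round(1))
b=(abs(P[...,2]-.047)<.006)&(abs(rel[...,0])<.085)&(abs(rel[...,1])<.041);print("panel z",np.median(P[b][:,2]) if b.any() else None,b.sum())
E
```

```text
position: [0.6434, 0.232, 0.1975]
force: [-0.7, 0.1, -0.0]
9662 [0.01 0.03] 0.0641 [-0.07402761 -0.03273279 -0.06714841] [ 0.07534987  0.03209643 -0.0611746 ]
(1, 1) 76 [12.8 12.9 13.2 13.8 13.8]
(1, -1) 71 [12.7 12.7 13.2 13.5 13.8]
(-1, 1) 73 [13.1 13.1 13.2 13.3 13.5]
(-1, -1) 80 [13.3 13.6 13.7 13.8 14.1]
panel z 0.04602287089974738 3357
```

All four tips stand about 13 mm above a level plate, so it is home, and the robot is clear. Handing in.

```bash
python3 -c "
from workcell import manip;print(manip.finish_job())"
```

```text
the job is handed in; nothing more can be done
None
```

The nameplate is clicked home on all four spacers and lies level, with every tip about 13 mm above its top; the highest press I read was 25 N (about 28 N with the plate's weight), the robot is clear, and the job is handed in.

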